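# Seat and clamp an extinguisher shell in its V cradle

### The arm

A 6-joint arm with a two-finger parallel gripper is mounted at the origin on the work surface. World frame = base frame: x ahead of the robot, y to its left, z up, the work surface at z = 0. Lengths are in m, angles in rad, forces in N, time in s.
With the tool pointing down it reaches from about 0.325 to 0.9 m from the base axis. Payload 6.1 kg.
Tool frame: the origin (TCP) lies midway between the tips of the shut fingers; the grasp point (between the pads) lies 19 mm behind it; z points along the fingers, y is the line along which they close (so a half turn about z gives the same grasp; the last joint's range is limited). The gripper opens to 85 mm and grips with 20 to 120 N. Pads are 22 mm wide; open, the fingers measure 114 mm over their backs; the gripper's body (76 mm by 85 mm) begins 54 mm behind the grasp point. The pads swing forward as they close: fully open they stand 13 mm farther back than shut.
Start: joints at [0.982, 0.22, 1.526, -0, 1.395, -0.126], TCP at [0.279, 0.559, 0.231] pointing down, gripper open.
Joint ranges: [-2.98, 2.98], [-0.91, 2.08], [0.09, 2.57], [-1.24, 4.39], [0.2, 2.65], [-2.68, 2.68]. Speed limits (rad/s): [2.57, 2.57, 3.01, 3.14, 3.14, 3.14].

### API

Orientations are given as [roll, pitch, yaw] about the fixed x, y, z axes, in that order (R = Rz(yaw) Ry(pitch) Rx(roll)).
In Python, from plant import movep, move_l, set_joints, gripper_to, hold, inverse_kinematics, observe, get_image, get_calibration, Unreachable, job_done gives the robot as it stands. Calls block until the motion is done:
- movep(position, orientation): joint-space move of the TCP to a pose.
- move_l(position, feed=0.15, rotation=None, max_force=None): straight line of the TCP; rotation=None keeps the orientation; feed is the mean speed in m/s. With max_force (N) it stops when the force on the tool has changed by that much, and returns True; else False.
- set_joints(angles): joint-space move.
- gripper_to(opening, f_grip=None): finger opening in m; f_grip is the grip in N (None keeps the last); returns when the fingers have stopped.
- hold(seconds).
- inverse_kinematics(position, orientation): joint angles nearest the present ones, or None.
- observe(): the state.
- get_image(name): name is "scene" or "top" or "wrist"; returns (picture, depth): 480x640x3 uint8, red, green, blue; 480x640 float32, m along the optical axis (not along the pixel's ray), 0 where there is no reading.
- get_calibration(name): a dict with "intrinsics" (3x3 intrinsics, pixels), "world_from_camera" (4x4, takes a point from camera to world coordinates). Camera axes: x right, y down, z forward; pixel columns grow to the right and rows downward; lengths in m; the calibration is good to about 2 mm. A picture is of the moment at which its call begins: read the wrist's pose just before it. get_calibration takes no time and is no camera call; for the wrist camera it gives the pose at the moment of the call.
A pose or a line that the arm cannot do raises Unreachable and nothing moves.
- job_done(): hands the job in; it is judged then, once.
The state is a dict: "time_s": time; "q": joint angles; "joint_velocities": joint speeds; "joint_torque": joint torques, N m; "eef_pos": TCP position; "tcp_rot": TCP orientation; "ft_force": force on the tool from outside, world axes, zero at the start; "torque": the same for the moment, N m; "opening": finger opening in m; "grasp_force": force on a finger pad.
Only numpy, scipy, OpenCV 4.12 (cv2) and the standard library are available. Lean on these libraries where they do the work, as an engineer would, in place of code of your own. Each camera call takes 0.05 s, during which the arm holds its last target. There are 200 camera calls.

### The job

Lay the larger of the two empty extinguisher shells into the V cradle, between the clamp bridge and the open end, so that it settles down on both saddles; lower it in, do not drop it. Then slide it along the V, under the bridge, until its flat base presses home against the end stop, and push the clamp knob down until its pad bears firmly on the shell (about 10 to 15 N on the shell). The shell is thin, so let neither cradle, stop nor clamp push on it harder than 30 N; leave it clamped, and leave the other things where they are.

Things in the scene. Friction and masses are not known exactly. Their poses are not given: they have to be found in the camera images.
- shell_center (a point): Middle of the axis of the larger shell: green metal cylinder, 56 mm diameter, 210 mm long, 0.3 to 0.6 kg, a 24 mm brass neck 22 mm long on one end. x axis along the cylinder towards the neck; it can roll about x, so y and z mean nothing. Starts on one of two wooden rests (150 x 44 mm, rails 14 mm high, 38 mm over both), axis 40 mm above the table, base roughly towards the robot.
- shell_base (a point): Centre of the larger shell's flat base, 105 mm from its middle, at the end without a neck.
- spare_center (a point): Middle of the axis of the smaller shell, a green cylinder 42 mm in diameter and 150 mm long with a brass neck, lying on the other wooden rest. Not to be moved.
- cradle: Steel V cradle, fixed to the table. Origin at table level under the V; x runs along the V from the stop to the open end. Base plate 12 mm thick, 124 mm wide, x = -170 to +120 mm. Two rigid 90 degree V saddles; between them (x = -48 to +62 mm) is room for the fingers. Seated, the larger shell's axis is at y = 0, z = 59.6 mm, its top at 87.6 mm, its neck towards +x.
- saddle_stop_end (a point): Lowest line of the V (20 mm above the table) in the middle of the saddle next to the stop; the saddle is 34 mm long, x = -82 to -48 mm in the cradle, its V 64 mm wide at the top, 52 mm above the table.
- saddle_open_end (a point): The same for the saddle at the open end: 30 mm long, x = +62 to +92 mm in the cradle.
- load_spot (a point): Where the middle of the larger shell comes when it is lowered in clear of the bridge: x = +41 mm in the cradle, on the seated axis, 59.6 mm above the table. Fit from x = +38 to +45 mm. From here the shell slides 32 to 53 mm towards the cradle's -x to the stop.
- bridge (a point): Middle of the top of the clamp bridge, 130 mm above the table: a grey beam 18 mm thick, 20 mm along the V, its underside 112 mm up, on posts 50 mm either side of the V; at x = -88 mm in the cradle.
- stop: End stop at the closed end of the cradle: a grey bracket with a screw (stop_screw) carrying a rigid flat steel disc 30 mm in diameter, looking along the cradle's +x at the seated shell's axis. Origin: the disc's nominal face, fixed 105 mm from the cradle's origin; axes as the cradle's. The screw is set differently every time: the real face is up to 9 mm in front (+x) or 12 mm behind, and must be felt for.
- clamp (a joint): Travel of the push-down clamp in m, 0 raised, growing as it is pushed down (end 0.030). Its pad, 16 mm in diameter, sits on a threaded foot set differently every time: 98 to 112 mm above the table at 0, so it meets the seated shell somewhere from 0.010 to 0.025; feel for it. Moving it takes about 3 N; it stays where it is left. It is rigid once on the shell.
- clamp_top (a point): Centre of the top of the clamp's round black knob (36 mm in diameter, 14 mm thick), over the bridge on the clamp's axis, 184 mm above the table when fully raised. Push straight down here.
- spanner: A loose steel spanner, 180 mm long, lying at the right of the cradle. Not to be moved.
- valve: A loose valve head with brass thread and lever, about 60 mm high, standing at the left. Not to be moved.
- tin: A closed tin, 66 mm in diameter and 75 mm high, standing at the left. Not to be moved.
Mind the look-alikes: they are no part of the job. Leave any purple look-alike of the part that bears shell_center alone.

How it is judged:
By the outcome, as a careful person would: the job done as asked, in the order asked, and still so for the second after the job is handed in, with the robot touching nothing.
It also fails if it takes over 72 s, if anything falls off the work surface, if the arm or the gripper's body presses on something with over 40 N, if the wrist force passes 120 N, or if a joint passes its speed limit or range.

## Working session

There is one attempt and no reset: what is moved stays moved. The work goes in short steps, each a Python script; the robot and the scene stay as the last script left them, time stands still between calls to the robot, and variables do not carry over. Pictures are saved under pics/ and viewed, at most 10 in all, crops included, and the job is handed in when it is done.

```bash
mkdir -p pics; ls
python3 - <<'E'
from plant import *
import cv2,numpy as np
for n in("scene","top"):
    p,d=get_image(n); cv2.imwrite(f"pics/{n}0.png",p[:,:,::-1]); np.savez(f"pics/{n}0.npz",p=p,d=d,**get_calibration(n)); print(n,get_calibration(n))
print(observe())
E
```

```text
pics
scene {'intrinsics': array([[614.81243911,   0.        , 327.65048702],
       [  0.        , 614.81243911, 240.58409463],
       [  0.        ,   0.        ,   1.        ]]), 'world_from_camera': array([[-0.43349976,  0.76131579, -0.48215788,  1.30692569],
       [ 0.90114844,  0.36805431, -0.2290579 ,  0.37783154],
       [ 0.00307489, -0.53379236, -0.84560999,  1.44558766],
       [ 0.        ,  0.        ,  0.        ,  1.        ]])}
top {'intrinsics': array([[527.06755392,   0.        , 319.46471497],
       [  0.        , 527.06755392, 234.03444679],
       [  0.        ,   0.        ,   1.        ]]), 'world_from_camera': array([[-1.95540885e-02, -9.95202034e-01,  9.58673469e-02,
         4.43818935e-01],
       [-9.99808484e-01,  1.95402323e-02, -1.08342050e-03,
         2.91699579e-03],
       [-7.95047944e-04, -9.58701722e-02, -9.95393529e-01,
         1.31525360e+00],
       [ 0.00000000e+00,  0.00000000e+00,  0.00000000e+00,
         1.00000000e+00]])}
{'time_s': 0.1, 'q': array([ 9.81892925e-01,  2.21128019e-01,  1.52751850e+00, -1.03988053e-05,
        1.39469786e+00, -1.26144256e-01]), 'joint_velocities': array([ 2.23826670e-04,  7.87690842e-05, -2.15189427e-03,  2.80122203e-03,
        1.81847541e-04, -2.73971807e-04]), 'joint_torque': array([ 1.00533540e-03, -4.98242640e+01, -3.90543616e+01, -6.20358446e-05,
        5.76444392e-03,  2.03503497e-06]), 'eef_pos': array([0.27873389, 0.55878678, 0.23030902]), 'tcp_rot': array([-3.13985356e+00, -2.10230722e-04,  2.67883516e+00]), 'ft_force': array([-0.50212841,  0.39979287, -0.00951031]), 'torque': array([-0.00446051, -0.06566448,  0.01204225]), 'grasp_force': 0.0, 'opening': 0.08522816141771385}
```

View pics/top0.png

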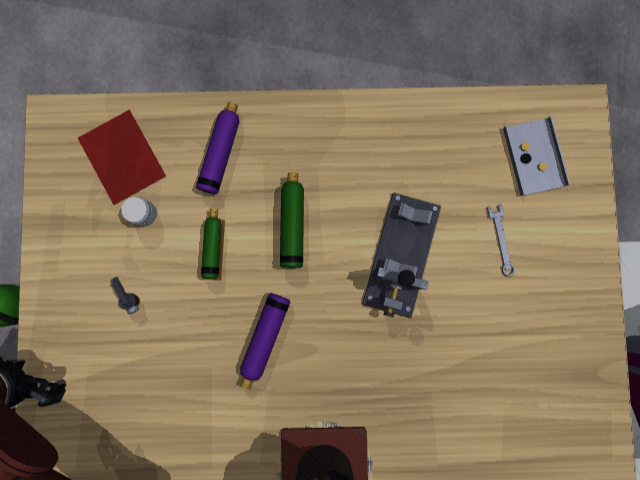

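View pics/scene0.png

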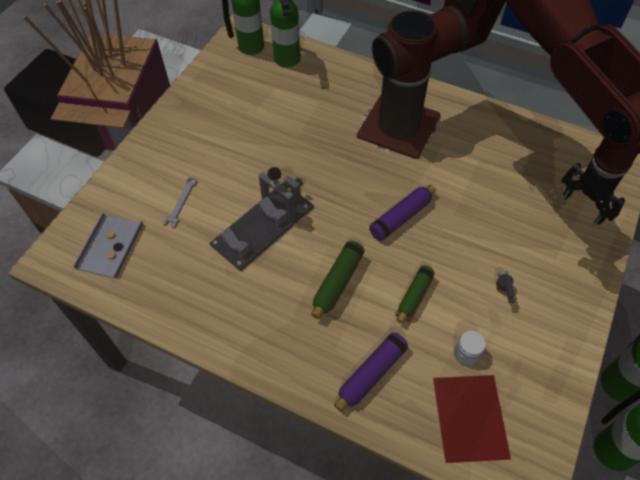

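The top view shows the larger green shell at about (292,224), with its neck up at (292,178). The smaller shell is at (211,245). The cradle is at about (402,255), with its stop and bridge near (400,285) and its open end at (415,210). The scene view confirms this layout.

```bash
cat > h.py <<'E'
import numpy as np,cv2
def cloud(d,cal):
    K=cal["intrinsics"];T=cal["world_from_camera"]
    v,u=np.mgrid[:480,:640]
    P=np.stack([(u-K[0,2])/K[0,0]*d,(v-K[1,2])/K[1,1]*d,d],-1)
    return P@T[:3,:3].T+T[:3,3]
def rect(xy):
    (c,s,a)=cv2.minAreaRect(xy.astype(np.float32)*1000)
    b=cv2.boxPoints((c,s,a)); e=[b[1]-b[0],b[2]-b[1]]; l=max(e,key=np.linalg.norm)
    if l[0]<0:l=-l
    return np.array(c),s,np.arctan2(l[1],l[0])
def green(p):
    p=p.astype(int); return (p[...,1]>p[...,0]*1.8+12)&(p[...,1]>p[...,2]*1.8+12)
def brass(p):
    h=cv2.cvtColor(p,cv2.COLOR_RGB2HSV); return (h[...,0]>12)&(h[...,0]<28)&(h[...,1]>150)
E
python3 - <<'E'
from h import *
for n,box,gb in(("top",(340,180,460,330),(265,165,320,280)),("scene",(200,160,325,275),(305,235,370,320))):
    z=np.load(f"pics/{n}0.npz");P=cloud(z["d"],z)
    x0,y0,x1,y1=box;Q=P[y0:y1,x0:x1].reshape(-1,3)
    t=np.median(P[330:340,100:200].reshape(-1,3)[:,2]) if n=="top" else 0
    print(n,"table z",t)
    for lo,hi in((.006,.018),(.006,.06),(.112,.14),(.165,.2)):
        m=(Q[:,2]-t>lo)&(Q[:,2]-t<hi); print(lo,hi,m.sum(),rect(Q[m,:2]),np.median(Q[m],0))
    x0,y0,x1,y1=gb;Q=P[y0:y1,x0:x1].reshape(-1,3)
    m=(Q[:,2]-t>.03)&(Q[:,2]<.09); print("shell",rect(Q[m,:2]),Q[m,2].max())
    m=(Q[:,2]-t>.055)&(Q[:,2]<.09); print("shell top",rect(Q[m,:2]))
E
```

```text
top table z 0.00040297965849867
0.006 0.018 4148 (array([ 518.6282959 , -194.00846863]), (286.0692138671875, 368.0855407714844), np.float32(-0.019848704)) [ 0.52846284 -0.20138945  0.01137023]
0.006 0.06 4938 (array([ 518.6282959 , -194.00846863]), (286.0692138671875, 368.0855407714844), np.float32(-0.019848704)) [ 0.53120255 -0.20303575  0.01203069]
0.112 0.14 323 (array([ 454.32803345, -182.83187866]), (115.89234924316406, 20.222402572631836), np.float32(1.2728183)) [ 0.4561875  -0.16369885  0.12924345]
0.165 0.2 224 (array([ 454.1809082 , -182.44061279]), (34.55879592895508, 33.94486999511719), np.float32(0.78299975)) [ 0.45454382 -0.18204993  0.18319931]
shell (array([602.27032471,  68.45912933]), (55.95045852661133, 230.61451721191406), np.float32(-0.036152784)) 0.07458243805307596
shell top (array([589.94378662,  69.17145538]), (50.01188659667969, 205.8506622314453), np.float32(-0.03103526))
scene table z 0
0.006 0.018 2867 (array([ 489.44104004, -226.66641235]), (394.26141357421875, 368.799072265625), np.float32(0.45154807)) [ 0.53932954 -0.19979065  0.01117027]
0.006 0.06 3957 (array([ 489.44104004, -226.66641235]), (394.26141357421875, 368.799072265625), np.float32(0.45154807)) [ 0.53012303 -0.19998994  0.01301372]
0.112 0.14 328 (array([ 458.14764404, -182.07548523]), (119.44296264648438, 26.132986068725586), np.float32(1.2670491)) [ 0.46232136 -0.1734692   0.12927605]
0.165 0.2 144 (array([ 458.61096191, -182.76242065]), (38.91447830200195, 33.85955047607422), np.float32(0.41871858)) [ 0.46095405 -0.18131174  0.18316007]
shell (array([604.75823975,  69.12947845]), (56.800697326660156, 236.1980743408203), np.float32(-0.020601118)) 0.07567124031780437
shell top (array([603.12719727,  70.46385193]), (52.20956039428711, 232.8887939453125), np.float32(-0.015534346))
```

Run:
```python
from h import *
for n,box in(("top",(340,180,460,330)),("scene",(200,160,325,275))):
    z=np.load(f"pics/{n}0.npz");P=cloud(z["d"],z)
    x0,y0,x1,y1=box;Q=P[y0:y1,x0:x1]
    for lo,hi in((.007,.25),(.007,.018),(.04,.06)):
        m=((Q[...,2]>lo)&(Q[...,2]<hi)).astype(np.uint8)
        m=cv2.morphologyEx(m,cv2.MORPH_OPEN,np.ones((3,3)))
        N,L,S,_=cv2.connectedComponentsWithStats(m)
        for i in np.argsort(-S[1:,4])[:3]+1:
            if S[i,4]>60: print(n,lo,hi,S[i,4],rect(Q[L==i][:,:2]))
```

```text
top 0.007 0.25 5490 (array([ 510.04486084, -199.7787323 ]), (124.55215454101562, 299.0467834472656), np.float32(-0.2991351))
top 0.007 0.018 2518 (array([ 558.92248535, -214.88624573]), (124.5516128540039, 196.7430877685547), np.float32(-0.2983808))
top 0.007 0.018 533 (array([ 421.94793701, -139.53739929]), (60.923828125, 75.47437286376953), np.float32(-0.25815523))
top 0.007 0.018 422 (array([ 399.97497559, -205.6489563 ]), (47.6264533996582, 73.56800842285156), np.float32(-0.27821007))
top 0.04 0.06 83 (array([ 620.66223145, -201.5393219 ]), (18.214052200317383, 29.01150894165039), np.float32(-0.068717785))
top 0.04 0.06 75 (array([ 602.95123291, -260.7227478 ]), (15.656119346618652, 29.515758514404297), np.float32(-0.30129576))
top 0.04 0.06 72 (array([ 490.24328613, -161.14463806]), (17.54018211364746, 24.188810348510742), np.float32(-0.049640734))
scene 0.007 0.25 4095 (array([ 513.09936523, -198.74275208]), (139.85110473632812, 301.93951416015625), np.float32(-0.24417765))
scene 0.007 0.018 1443 (array([ 561.37536621, -213.00671387]), (125.64554595947266, 200.58505249023438), np.float32(-0.30191594))
scene 0.007 0.018 128 (array([ 422.13595581, -133.75018311]), (39.91850280761719, 69.94800567626953), np.float32(-0.05963335))
scene 0.007 0.018 105 (array([ 428.89892578, -209.05728149]), (58.808563232421875, 31.524511337280273), np.float32(1.2505382))
scene 0.04 0.06 77 (array([ 466.33721924, -217.92932129]), (45.473453521728516, 23.735103607177734), np.float32(0.43200818))
scene 0.04 0.06 75 (array([ 487.92019653, -158.64450073]), (22.03363800048828, 41.09321594238281), np.float32(-0.1091811))
scene 0.04 0.06 64 (array([ 625.01385498, -203.19866943]), (20.26268196105957, 30.244943618774414), np.float32(-0.26439512))
```

```bash
cat >> h.py <<'E'
from plant import *
O=np.array([.539,-.2083]);CY=-.2985;U=np.array([np.cos(CY),np.sin(CY)]);V=np.array([-U[1],U[0]])
def cr(x,y,z): return [*(O+x*U+y*V),z]
def st(k=("time_s","eef_pos","ft_force","grasp_force","opening")):
    o=observe();print({a:np.round(o[a],4).tolist() for a in k});return o
E
python3 - <<'E'
from h import *
from scipy.spatial.transform import Rotation as R
o=observe();c=get_calibration("wrist")["world_from_camera"]
T=R.from_euler("xyz",o["tcp_rot"]).as_matrix()
print("cam in tool",T.T@(c[:3,3]-o["eef_pos"]),T.T@c[:3,2])
for a in(0,np.pi):
    print(inverse_kinematics([.592,.069,.15],[np.pi,0,-.033+a]),inverse_kinematics(cr(.0415,0,.04),[np.pi,0,CY+a]),inverse_kinematics(cr(-.088,0,.18),[np.pi,0,CY+a]))
E
```

```text
cam in tool [ 0.07446889  0.00045045 -0.14178794] [-2.93633883e-01 -6.90275856e-04  9.55917709e-01]
[-1.62322839e-02  2.21453302e-01  1.68273260e+00 -4.44089210e-16
  1.23740675e+00  1.58756404e+00] [-4.91341069e-01  4.07669888e-01  1.67746900e+00 -4.44089210e-16
  1.05645376e+00  1.37795526e+00] [-5.42454116e-01 -6.22519474e-02  1.92535340e+00 -4.44089210e-16
  1.27849121e+00  1.32684221e+00]
[-0.01623228  0.2214533   1.6827326   0.          1.23740675 -1.55402861] [-0.49134107  0.40766989  1.677469    0.          1.05645376 -1.7636374 ] [-0.54245412 -0.06225195  1.9253534   0.          1.27849121 -1.81475044]
```

Run:
```python
from h import *
movep([.575,.069,.20],[np.pi,0,-.03])
c=get_calibration("wrist");p,d=get_image("wrist")
cv2.imwrite("pics/w1.png",p[:,:,::-1]);np.savez("pics/w1.npz",p=p,d=d,**c)
P=cloud(d,c)
m=(P[...,2]>.05)&(P[...,2]<.09)&(d>.05)&(abs(P[...,1]-.069)<.05)&(abs(P[...,0]-.6)<.16)
print(rect(P[m][:,:2]),P[m].min(0),P[m].max(0))
Q=P[m]
for x in np.arange(.50,.71,.02):
    s=Q[abs(Q[:,0]-x)<.004]; s=s[s[:,2]>.03]
    if len(s)>5: print(round(x,2),np.round([s[:,1].min(),s[:,1].max(),s[:,2].max()],4))
st()
```

```text
(array([605.44067383,  67.85678864]), (51.720523834228516, 232.2032928466797), np.float32(-0.029225249)) [0.48931077 0.03994578 0.05000079] [0.72145812 0.09665885 0.06920561]
0.5 [0.045  0.0962 0.0688]
0.52 [0.0449 0.096  0.0679]
0.54 [0.044  0.095  0.0681]
0.56 [0.0439 0.0947 0.0681]
0.58 [0.0431 0.0941 0.0685]
0.6 [0.0422 0.0934 0.0681]
0.62 [0.0422 0.093  0.0681]
0.64 [0.0414 0.0919 0.0682]
0.66 [0.0407 0.0915 0.0681]
0.68 [0.0399 0.0912 0.0691]
0.7 [0.0515 0.0812 0.0593]
{'time_s': 2.2083, 'eef_pos': [0.575, 0.0698, 0.2001], 'ft_force': [0.8789, -0.0631, 0.6286], 'grasp_force': 0.0, 'opening': 0.0855}
```

View pics/w1.png

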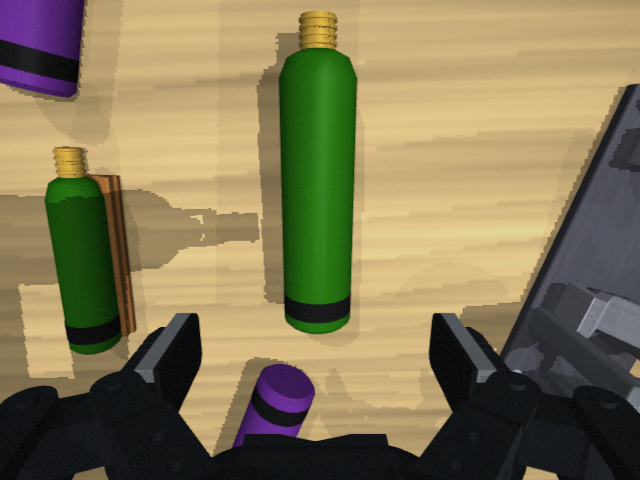

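The wrist view shows the larger shell clear at about (318,190), base at (318,320) and neck at (318,30), with free space for the fingers on both sides.

Run:
```python
from h import *
movep([.5935,.0682,.12],[np.pi,0,-.029])
print(move_l([.5935,.0682,.018],feed=.08,max_force=8));st()
gripper_to(0.045,f_grip=40);st()
move_l([.5935,.0682,.16],feed=.12);o=st()
# top picture: measure shell relative to tcp
p,d=get_image("top");c=get_calibration("top");P=cloud(d,c)
movep(cr(.0415,0,.17),[np.pi,0,CY]);st()
p,d=get_image("top");np.savez("pics/t2.npz",p=p,d=d,**c);cv2.imwrite("pics/t2.png",p[120:360,260:500,::-1].repeat(2,0).repeat(2,1))
p,d=get_image("wrist");cv2.imwrite("pics/w2.png",p[:,:,::-1]);np.savez("pics/w2.npz",p=p,d=d,**get_calibration("wrist"))
```

```text
False
{'time_s': 4.0583, 'eef_pos': [0.5941, 0.0682, 0.0187], 'ft_force': [-0.3032, 0.9208, -0.5041], 'grasp_force': 0.0, 'opening': 0.0852}
{'time_s': 4.45, 'eef_pos': [0.5941, 0.0676, 0.0188], 'ft_force': [-1.3876, -3.8734, 5.505], 'grasp_force': 42.3156, 'opening': 0.0546}
{'time_s': 5.7833, 'eef_pos': [0.5927, 0.0682, 0.1588], 'ft_force': [-0.5341, 0.3719, -5.0037], 'grasp_force': 43.0236, 'opening': 0.0549}
{'time_s': 6.95, 'eef_pos': [0.5788, -0.2192, 0.1697], 'ft_force': [0.6927, 0.0343, -4.0515], 'grasp_force': 43.0273, 'opening': 0.0549}
```

View pics/t2.png

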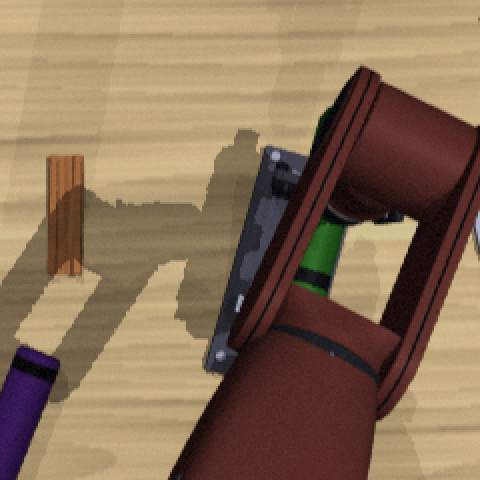

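View pics/w2.png

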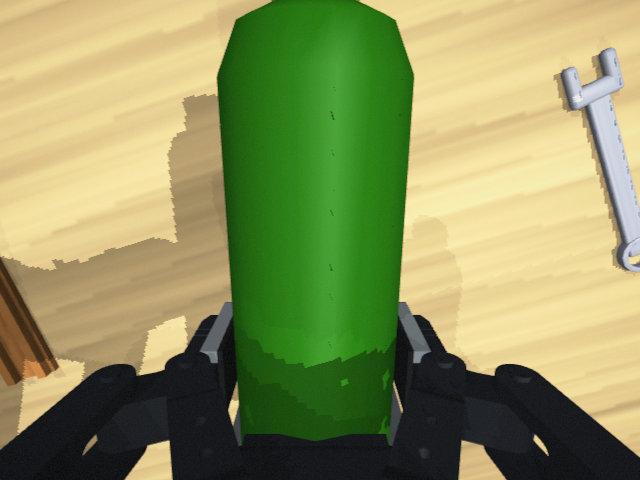

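The top crop shows the rest left in place and the shell above the cradle, with its band and base partly visible at about (312,285). The wrist view shows it held straight, filling columns 220 to 410.

Run:
```python
from h import *
for n in("w2","t2"):
    z=np.load(f"pics/{n}.npz");P=cloud(z["d"],z)
    C=np.stack([(P[...,:2]-O)@U,(P[...,:2]-O)@V,P[...,2]],-1)
    if n=="w2":
        m=(C[...,2]>.15)&(C[...,2]<.25)&(z["d"]>.05)&(np.mgrid[:480,:640][0]<430)&green(z["p"])
        Q=C[m];print(n,Q.min(0),Q.max(0))
        for x in np.arange(.03,.17,.015):
            s=Q[abs(Q[:,0]-x)<.003]
            if len(s)>5: print(round(x,3),np.round([s[:,1].min(),s[:,1].max(),np.percentile(s[:,2],98)],4))
        b=C[brass(z["p"])&(C[...,2]>.1)]; print("brass",len(b),b.min(0) if len(b) else 0)
    else:
        sub=C[235:285,400:445].reshape(-1,3);s=sub[(sub[:,2]>.17)&(sub[:,2]<.225)&(abs(sub[:,1])<.035)]
        print(n,len(s),np.sort(s[:,0])[:10],np.median(s,0))
```

```text
w2 [ 0.01174691 -0.02619426  0.18901389] [0.14621111 0.02928045 0.21962951]
0.03 [-0.0253  0.0277  0.2178]
0.045 [-0.025   0.0291  0.218 ]
0.06 [-0.0244  0.0282  0.2181]
0.075 [-0.0237  0.0278  0.2181]
0.09 [-0.0237  0.0279  0.2181]
0.105 [-0.024   0.0278  0.2181]
0.12 [-0.0241  0.028   0.2181]
0.135 [-0.0219  0.026   0.2163]
brass 23 [ 0.11661966 -0.00914666  0.1921972 ]
t2 510 [-0.05998082 -0.05968399 -0.0596321  -0.05926663 -0.05917576 -0.05891078
 -0.0584406  -0.0583281  -0.05831695 -0.05784473] [-0.02849085 -0.00626133  0.21539902]
```

Run:
```python
from h import *
move_l(cr(.0405,-.001,.10),feed=.1)
move_l(cr(.0405,-.001,.047),feed=.06);o=st()
print(move_l(cr(.0405,-.001,.036),feed=.008,max_force=4));o=st()
f=o["ft_force"];print("cradle f",f[:2]@U,f[:2]@V,f[2])
```

```text
{'time_s': 8.9333, 'eef_pos': [0.5779, -0.2214, 0.0475], 'ft_force': [-0.0593, -0.3838, -3.6705], 'grasp_force': 43.0421, 'opening': 0.0547}
True
{'time_s': 9.9083, 'eef_pos': [0.5773, -0.2212, 0.0387], 'ft_force': [-0.0433, 0.4831, 6.2484], 'grasp_force': 43.8342, 'opening': 0.055}
cradle f -0.18344869061524785 0.4490460455791834 6.248411033880999
```

Run:
```python
from h import *
gripper_to(0.085);st()
move_l(cr(.0405,-.001,.17),feed=.12);st()
p,d=get_image("wrist");cv2.imwrite("pics/w3.png",p[:,:,::-1]);np.savez("pics/w3.npz",p=p,d=d,**get_calibration("wrist"))
z=np.load("pics/w3.npz");P=cloud(d,z)
C=np.stack([(P[...,:2]-O)@U,(P[...,:2]-O)@V,P[...,2]],-1)
Q=C[(C[...,2]>.06)&(C[...,2]<.1)&green(p)];print(Q.min(0),Q.max(0))
for x in(.02,.05,.08,.11,.135):
    s=Q[abs(Q[:,0]-x)<.003]
    if len(s)>5: print(x,np.round([s[:,1].min(),s[:,1].max(),np.percentile(s[:,2],98)],4))
```

```text
{'time_s': 10.3167, 'eef_pos': [0.5754, -0.2201, 0.0364], 'ft_force': [0.3686, -0.4629, -0.6786], 'grasp_force': 0.0, 'opening': 0.0847}
{'time_s': 11.575, 'eef_pos': [0.5768, -0.2208, 0.1688], 'ft_force': [0.5531, -0.1665, -0.0234], 'grasp_force': 0.0, 'opening': 0.0852}
[-0.06200395 -0.02817065  0.060852  ] [0.14591285 0.02637152 0.08888515]
0.02 [-0.0273  0.0255  0.0871]
0.05 [-0.0281  0.026   0.0872]
0.08 [-0.0275  0.0254  0.087 ]
0.11 [-0.028   0.0259  0.0873]
0.135 [-0.0258  0.0238  0.0849]
```

View pics/w3.png

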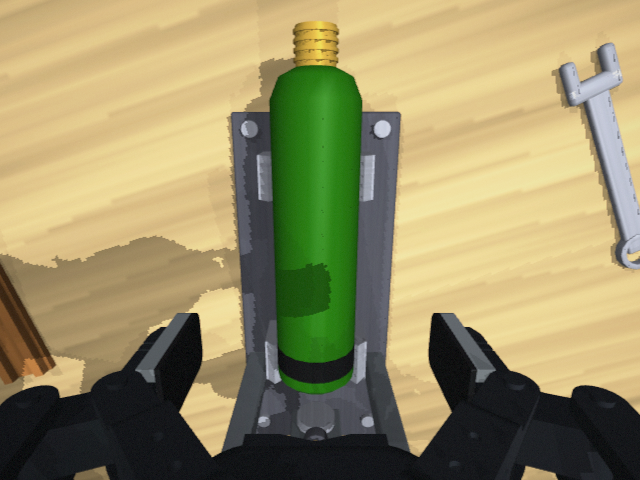

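The wrist view shows the shell seated level on both saddles, base at (316,390), neck at (316,40), clear of the bridge. Next I push it home from the neck end.

Run:
```python
from h import *
R=[np.pi,0,CY]
gripper_to(0.0,f_grip=20)
movep(cr(.205,-.001,.17),R)
move_l(cr(.205,-.001,.05),feed=.12);o=st()
print(move_l(cr(.10,-.001,.05),feed=.02,max_force=11));o=st()
x=(o["eef_pos"][:2]-O)@U;print("tcp x",x,"f",o["ft_force"][:2]@U,o["ft_force"][:2]@V)
```

```text
{'time_s': 14.2417, 'eef_pos': [0.7356, -0.27, 0.0516], 'ft_force': [-0.5332, 0.263, 0.3172], 'grasp_force': 0.0, 'opening': 0.0004}
True
{'time_s': 17.2833, 'eef_pos': [0.6748, -0.2513, 0.0506], 'ft_force': [1.3885, -0.0535, 1.4758], 'grasp_force': 0.7763, 'opening': 0.0}
tcp x 0.14241164840489315 f 1.3428831694213625 0.35719104792267786
```

Run:
```python
from h import *
print(move_l(cr(.10,-.001,.05),feed=.01,max_force=12));o=st()
x=(o["eef_pos"][:2]-O)@U;print("tcp x",x,"f",o["ft_force"][:2]@U)
for i in range(3):
    hold(.1);o=observe();print((o["eef_pos"][:2]-O)@U,o["ft_force"][:2]@U)
```

```text
True
{'time_s': 18.3083, 'eef_pos': [0.6749, -0.2513, 0.0507], 'ft_force': [1.4321, 0.1387, 1.6339], 'grasp_force': 0.8285, 'opening': 0.0002}
tcp x 0.14250129827140023 f 1.327992621154052
0.1425047643807276 1.8745979255772127
0.14251740091453557 1.2601956326675519
0.142497450308273 0.19780837894496853
```

Run:
```python
from h import *
R=[np.pi,0,CY]
move_l(cr(.20,-.001,.05),feed=.1);move_l(cr(.20,-.001,.24),feed=.2)
movep(cr(-.088,0,.24),R);move_l(cr(-.088,0,.195),feed=.08);o=st()
print(move_l(cr(-.088,0,.15),feed=.008,max_force=15.5));o=st()
for i in range(3): hold(.1);o=st(("eef_pos","ft_force"))
```

```text
{'time_s': 22.25, 'eef_pos': [0.455, -0.1825, 0.195], 'ft_force': [-0.1099, 0.5373, 0.2578], 'grasp_force': 0.0, 'opening': -0.0001}
True
{'time_s': 25.2, 'eef_pos': [0.4549, -0.1825, 0.1728], 'ft_force': [-0.8316, 0.3016, 4.2903], 'grasp_force': 2.2101, 'opening': 0.0001}
{'eef_pos': [0.4549, -0.1825, 0.1728], 'ft_force': [-1.7724, 1.0121, 4.9529]}
{'eef_pos': [0.4549, -0.1825, 0.1728], 'ft_force': [-0.6751, 0.1998, 4.8668]}
{'eef_pos': [0.4549, -0.1825, 0.1728], 'ft_force': [-0.2741, -0.0301, 4.4838]}
```

Run:
```python
from h import *
print(move_l(cr(-.088,0,.15),feed=.005,max_force=11.5));st()
move_l(cr(-.088,0,.26),feed=.1)
movep([.42,.1,.30],[np.pi,0,CY]);st()
c=get_calibration("top");p,d=get_image("top");P=cloud(d,c)
C=np.stack([(P[...,:2]-O)@U,(P[...,:2]-O)@V,P[...,2]],-1)
box=np.zeros(d.shape,bool);box[170:340,340:470]=1
g=C[box&green(p)&(C[...,2]>.05)];k=C[box&(C[...,2]>.15)]
print("green",g.min(0),g.max(0),"knob",np.median(k,0))
cv2.imwrite("pics/t4.png",p[100:400,60:560,::-1])
```

```text
True
{'time_s': 26.5417, 'eef_pos': [0.4549, -0.1824, 0.1728], 'ft_force': [-1.0596, 0.3455, 4.3993], 'grasp_force': 2.159, 'opening': -0.0001}
{'time_s': 28.675, 'eef_pos': [0.4202, 0.0994, 0.2996], 'ft_force': [0.2154, -0.0652, -0.316], 'grasp_force': 0.0, 'opening': -0.0002}
green [-0.15308818 -0.0262346   0.05353967] [0.10463102 0.1738852  1.3152536 ] knob [-0.09392259  0.0057794   0.17283936]
```

View pics/t4.png

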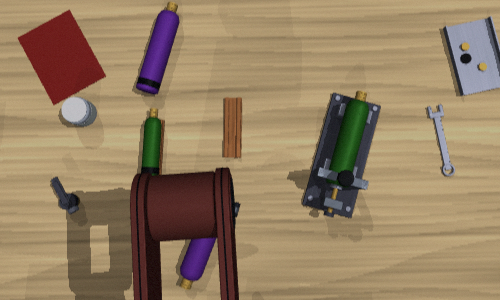

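The picture shows the shell clamped under the bridge at about (348,140), the knob down at (346,178), and the other things where they were.

```bash
python3 -c "
from plant import *
print(job_done())"
```

```text
the job is handed in; nothing more can be done
None
```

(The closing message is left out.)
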